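# Set the dough sheeter's gap with its removable crank

## Robot

A 6-joint arm with a two-finger parallel gripper is mounted at the origin on the work surface. World frame = base frame: x ahead of the robot, y to its left, z up, the work surface at z = 0. Lengths are in mm, angles in rad, forces in N, time in s.
With the tool pointing down it reaches from about 350 to 975 mm from the base axis. Payload 7.1 kg.
Tool frame: the origin (TCP) lies at the very end of the fingers, on their centre line; the grasp point (between the pads) lies 19 mm behind it (ctrl.grip_point_offset is the distance from the TCP to the grasp point, in mm); z points along the fingers, y is the direction in which the jaws open and shut (so a half turn about z gives the same grasp; the last joint's range is limited). The gripper opens to 88 mm and grips with 3 to 60 N. Pads are 20 mm wide; open, the fingers measure 115 mm over their backs; the gripper's body (75 mm by 178 mm) begins 61 mm behind the grasp point.
Start: joints at [1.114, 0.423, 1.63, -0, 1.089, -0.019], TCP at [264.935, 566.051, 222.675] pointing down, gripper open.
Joint ranges: [-3, 3], [-0.9, 2.11], [0.09, 2.58], [-1.31, 4.45], [0.11, 2.69], [-2.54, 2.54]. Speed limits (rad/s): [2.39, 2.39, 3.01, 3.14, 3.14, 3.14].

## Interface

Orientations are given as a rotation vector (axis times angle).
In Python, from workcell import ctrl gives the robot as it stands.
- The arm moves only by the tool move_arm, never from a script. Its argument "increments" is one flat list of numbers, 5 for each row, row after row: the closure in counts, from 0 (fully open) to 255 (shut), then the shift along the tool's x, y, z in mm, then the turn about the tool's z in degrees. In form: [grip, dx, dy, dz, yaw, grip, dx, dy, dz, yaw, ...]. A call has 1 to 12 rows; each row is the pose to reach, as a shift and turn from the pose measured when the call began, along the tool's axes at that moment; what a row does not reach only later rows make up. A row lasts 1/8 s, in which the tool goes at most 62.5 mm and 10.7 degrees, less where a joint would pass 70% of its speed; a pose out of reach is approached as far as the arm can. A call with a gripper value outside its range is refused whole. The fingers move at their own pace and stop on an object; the grip force is fixed at half the most. Time passes only in rows, so rows that repeat a pose let the fingers close. It gives the time, the measured TCP pose, the force and the opening at its end, in the units of the state.
- ctrl.get_obs(): the state, without advancing time (a new reading comes with each control period).
- ctrl.get_image(name): name is "side" or "top"; returns a dict with "frame" (420x560x3 uint8, red, green, blue), "vertical_fov" (degrees; the focal length in pixels is half the picture's height over the tangent of half this angle, whatever the lens; pixels are square), "cx", "cy" (the principal point, pixels), "pose" (4x4, takes a point from camera to world coordinates). Camera axes: x right, y down, z forward; pixel columns grow to the right and rows downward; lengths in mm; the calibration is good to about 2 mm. A picture is of the moment at which its call begins. There is no depth.
- ctrl.close_job(): hands the job in, once; it reports no verdict.
The state is a dict: "t": time; "qpos": joint angles; "qvel": joint speeds; "joint_torque": joint torques, N m; "ee_pos": TCP position; "orientation": TCP orientation; "ft_force": force on the tool from outside, world axes, zero at the start; "moment": the same for the moment, N m; "width": finger opening in mm.
Only numpy, scipy, OpenCV 4.12 (cv2) and the standard library are available. Lean on these libraries where they do the work, as an engineer would, in place of code of your own. Each camera call takes 0.05 s, during which the arm holds its last target.

## Task

Fit the long crank with the square hub fully down onto the square shaft on top of the dough sheeter, and turn it clockwise (seen from above) as far as it goes, so that the rollers close to their thinnest setting. Then lift the crank off again and lay it flat on the wooden board.

Things in the scene. Friction and masses are not known exactly. Their poses are not given: they have to be found in the camera images.
- crank_hub (a point): Centre of the loose steel crank's hub: block 34 x 34 mm, 50 tall (this point 25 above its flat underside), faces square to x and y, 19 mm square hole through along z (up). A bar 18 wide, 8 thick, flush with the underside, runs along +x to 107 mm; black knob 24 across, 94 mm out, top 53 above the underside. 0.32 kg. A smaller crank with a round 29 mm hub lies about: not needed.
- shaft_foot (a point): On the axis of the sheeter's upright shaft, atop its 38 mm round collar, where the hub's underside rests when home. Shaft 16 x 16 mm, faces square to x and y, 35 tall (top 9 a cone to 8 across). Turns with it; thin pointer along -x, 52 long. Crank fits in 4 directions; play 1.5 mm a side, 12 degrees. Collar is 8 mm over a 116 mm dial on the 124 x 206 mm top (131 high) of a fixed machine.
- gap (a joint): Turn of that shaft in rad, growing clockwise seen from above: 0 the widest setting, 1.4 the end stop (thinnest setting). It stays where it is left; stiff by friction, about 0.15 N m.
- board_top (a point): Centre of the top face of the plain wooden board, fixed on the worktop: 160 mm along its x, 250 mm along its y, 14 mm thick, z up.
Not all that is in view belongs to the job. Leave any green look-alike of the part that bears crank_hub alone.

How it is judged:
By the outcome, as a careful person would: the job done as asked, in the order asked, and still so for the second after the job is handed in, with the robot touching nothing.
It also fails if it takes over 54 s, if anything falls off the work surface, if the arm or the gripper's body presses on something with over 40 N, if the wrist force passes 120 N, or if a joint passes its speed limit or range.

## Working session

There is one attempt and no reset: what is moved stays moved. The work goes in short steps, Python scripts to look and compute and a tool call to move; the robot and the scene stay as the last step left them, time stands still between calls to the robot, and variables do not carry over. Pictures are saved under pics/ and viewed, and the job is handed in when it is done.

Besides the shell and the picture viewer there is one more tool, called after "Call:" as name(argument=value, ...) on one line, values as JSON. move_arm: Moves the arm, as the interface text tells. Its arguments: {"type":"object","properties":{"increments":{"type":"array","items":{"type":"number"}}},"required":["increments"]}

```bash
mkdir -p pics; ls; python3 - <<'E'
from workcell import ctrl
import cv2,numpy as np
print(ctrl.get_obs())
for n in("top","side"):
    d=ctrl.get_image(n); cv2.imwrite(f"pics/{n}0.png",d["frame"][:,:,::-1])
    print(n,d["vertical_fov"],d["cx"],d["cy"],np.round(d["pose"],3).tolist(),[k for k in d])
E
```

```text
pics
{'t': 0.0, 'qpos': array([ 1.11398951e+00,  4.23849267e-01,  1.63068165e+00,  2.08422214e-05,
        1.08862660e+00, -1.90089533e-02]), 'qvel': array([ 0.00012528, -0.00055178, -0.00023699,  0.00084323, -0.00284074,
        0.0005143 ]), 'joint_torque': array([ 9.17505058e-04, -5.44641423e+01, -2.73673135e+01,  6.43944880e-02,
        2.28146079e-02, -1.36097278e-04]), 'ee_pos': array([264.69429804, 565.55983735, 221.89973059]), 'orientation': array([-6.82143092e-01, -3.06624359e+00,  2.38172422e-03]), 'ft_force': array([ 0.54071071, -0.16480672, -0.77668579]), 'moment': array([-0.01879682,  0.0070712 ,  0.03177914]), 'width': 87.94107784788315}
top 42.68394285565799 280.9026449225211 210.76133851506964 [[0.021, -0.979, 0.205, 193.774], [-1.0, -0.021, 0.001, -35.573], [0.003, -0.205, -0.979, 1376.458], [0.0, 0.0, 0.0, 1.0]] ['frame', 'vertical_fov', 'cx', 'cy', 'pose']
side 51.98097140428427 279.17526537157215 209.6938481293704 [[0.82, -0.358, 0.447, -137.555], [-0.572, -0.495, 0.654, -860.192], [-0.013, -0.792, -0.611, 882.293], [0.0, 0.0, 0.0, 1.0]] ['frame', 'vertical_fov', 'cx', 'cy', 'pose']
```

View pics/top0.png

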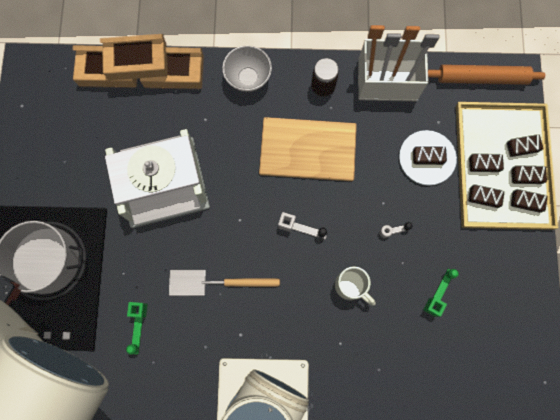

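View pics/side0.png

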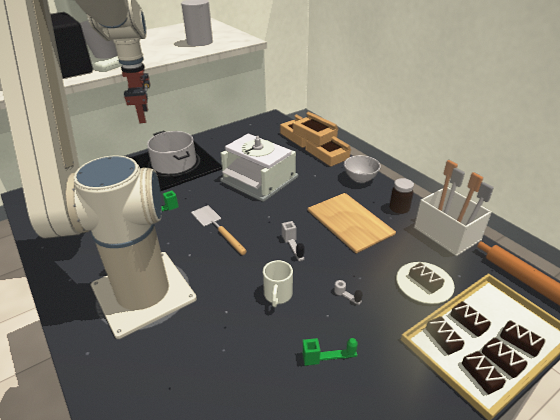

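The top view shows the crank hub at about (287,222) with its knob at (322,233). The sheeter shaft is near (150,168), with its pointer running down to about (151,188), and the board is centred near (308,149). The small crank is at (386,231). Next I zoom in.

```bash
cat > h.py <<'E'
import numpy as np,cv2
from workcell import ctrl
def K(d):
    f=d["frame"].shape[0]/2/np.tan(np.radians(d["vertical_fov"]/2)); return f,d["cx"],d["cy"]
def proj(d,P):
    P=np.atleast_2d(P).astype(float); M=np.linalg.inv(d["pose"]); c=P@M[:3,:3].T+M[:3,3]; f,cx,cy=K(d)
    return np.c_[cx+f*c[:,0]/c[:,2],cy+f*c[:,1]/c[:,2]]
def ray(d,uv,z):
    f,cx,cy=K(d); v=d["pose"][:3,:3]@np.array([(uv[0]-cx)/f,(uv[1]-cy)/f,1]); o=d["pose"][:3,3]
    return o+v*(z-o[2])/v[2]
def tri(d1,u1,d2,u2):
    A=[];b=[]
    for d,u in((d1,u1),(d2,u2)):
        f,cx,cy=K(d); v=d["pose"][:3,:3]@np.array([(u[0]-cx)/f,(u[1]-cy)/f,1]);v/=np.linalg.norm(v)
        Q=np.eye(3)-np.outer(v,v);A.append(Q);b.append(Q@d["pose"][:3,3])
    p=np.linalg.lstsq(np.vstack(A),np.hstack(b),rcond=None)[0]
    return p
def crop(d,name,x0,y0,w,h,s):
    im=d["frame"][y0:y0+h,x0:x0+w,::-1]; cv2.imwrite("pics/"+name,cv2.resize(im,None,fx=s,fy=s,interpolation=cv2.INTER_CUBIC))
E
python3 - <<'E'
from h import *
import pickle
t=ctrl.get_image("top");s=ctrl.get_image("side");pickle.dump((t,s),open("im0.pkl","wb"))
crop(t,"t1.png",270,200,70,50,10)
crop(t,"t2.png",100,120,112,110,5)
crop(s,"s1.png",265,210,60,60,10)
crop(s,"s2.png",210,120,100,80,7)
E
```

```text
(no output)
```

View pics/t1.png

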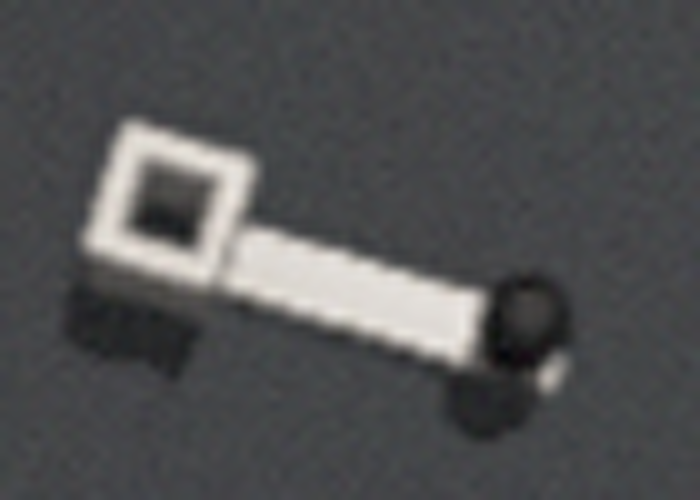

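View pics/t2.png

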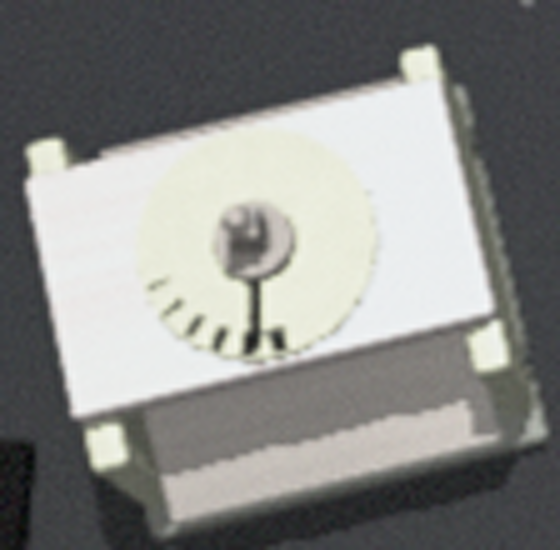

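View pics/s1.png

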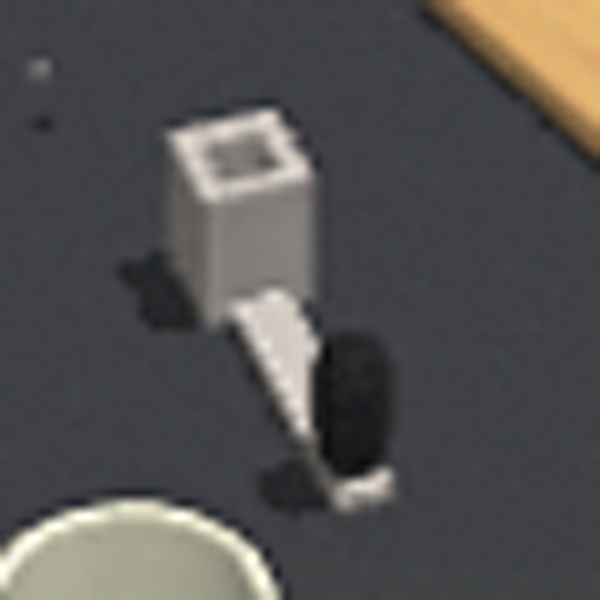

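View pics/s2.png

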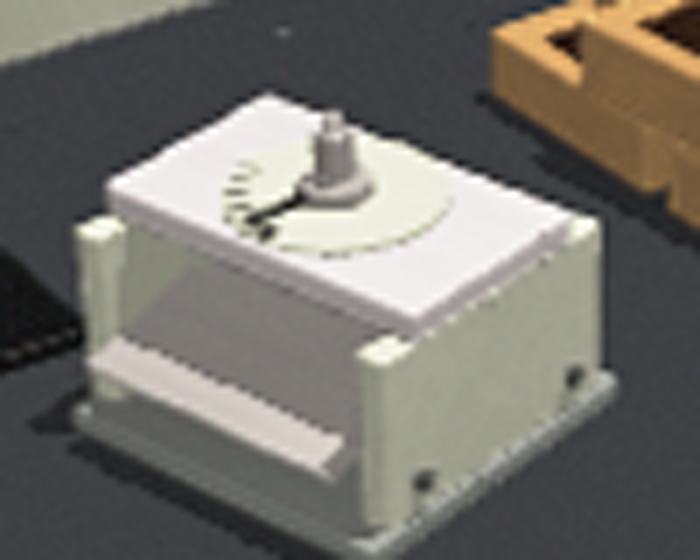

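```bash
python3 - <<'E'
from h import *
import pickle
from scipy.optimize import least_squares
t,s=pickle.load(open("im0.pkl","rb"))
cv=lambda c,o,k:np.array(o)+(np.array(c,float)+.5)/k-.5
T=cv([(128,120),(255,158),(215,287),(88,243)],(270,200),10)
S=cv([(168,130),(275,112),(315,175),(208,198)],(265,210),10)
for n,d,P in(("t",t,T),("s",s,S)):
    W=np.array([ray(d,p,50) for p in P]); e=np.roll(W,-1,0)-W
    print(n,W.mean(0),np.linalg.norm(e,axis=1),np.degrees(np.arctan2(e[:,1],e[:,0])))
# knob & bar end
print("knob top",ray(t,cv((528,315),(270,200),10),45),ray(s,cv((350,405),(265,210),10),30))
for z in(139,141):
  print("collar",ray(t,cv((253,241),(100,120),5),z),ray(s,cv((337,187),(210,120),7),z))
print("tri collar",tri(t,cv((253,241),(100,120),5),s,cv((337,187),(210,120),7)))
print("tip",ray(t,cv((238,213),(100,120),5),174),ray(s,cv((333,115),(210,120),7),174))
print("dial",ray(t,cv((257,243),(100,120),5),132),ray(s,cv((338,196),(210,120),7),132))
# machine top corners
C=[ray(t,cv(p,(100,120),5),131) for p in((28,182),(442,80),(495,315),(75,415))]
e=np.roll(C,-1,0)-C; print("mach",np.mean(C,0),np.linalg.norm(e,axis=1),np.degrees(np.arctan2(e[:,1],e[:,0])))
C=[ray(s,cv(p,(210,120),7),131) for p in((108,185),(268,95),(590,220),(415,322))]
e=np.roll(C,-1,0)-C; print("mach s",np.mean(C,0),np.linalg.norm(e,axis=1),np.degrees(np.arctan2(e[:,1],e[:,0])))
a=ray(t,cv((256,280),(100,120),5),141);b=ray(t,cv((252,345),(100,120),5),141);print("ptr",np.degrees(np.arctan2(*(b-a)[[1,0]])))
a=ray(s,cv((300,197),(210,120),7),141);b=ray(s,cv((248,220),(210,120),7),141);print("ptr",np.degrees(np.arctan2(*(b-a)[[1,0]])))
C=[ray(t,p,14) for p in((264,118),(356,121),(354,180),(261,176))]
e=np.roll(C,-1,0)-C; print("board",np.mean(C,0),np.linalg.norm(e,axis=1),np.degrees(np.arctan2(e[:,1],e[:,0])))
E
```

```text
t [448.48468028 -49.39149595  50.        ] [33.41595159 34.4971211  33.72568001 33.08476263] [-105.76135488  164.00392305   71.83444956  -16.4910889 ]
s [450.9652774  -48.31078857  50.        ] [33.76254531 32.19129519 33.81648382 34.26598925] [ -20.92154647 -104.36176981  162.61571456   75.25710418]
knob top [ 422.43873572 -139.51166217   45.        ] [ 423.88506338 -139.11423258   30.        ]
collar [550.71738985 280.08997506 139.        ] [552.31418395 276.26922887 139.        ]
collar [550.14049207 279.57979623 141.        ] [550.45793411 273.21132012 141.        ]
tri collar [552.7979555  280.02280278 136.77619074]
tip [553.99447915 279.09329174 174.        ] [557.14268182 284.6607025  174.        ]
dial [551.7810751  279.88455743 132.        ] [554.28489663 278.97812679 132.        ]
mach [550.25802713 278.24984801 131.        ] [204.84042917 121.92744117 203.66888157 119.20508485] [ -74.063773   -164.78873312  105.17295438   15.76651921]
mach s [553.43608925 274.32866492 131.        ] [121.35258609 215.30150124 126.22012052 207.1998239 ] [  16.58587974  -73.94536246 -167.13786699  104.7612612 ]
ptr -179.36821965996722
ptr -172.73214623718044
board [ 649.39800322 -104.68437298   14.        ] [247.17889861 164.10894138 244.17513571 161.52232472] [-90.70486613 177.72566741  88.70103247  -1.22911212]
```

```bash
cat >> h.py <<'E'
from scipy.spatial.transform import Rotation as R
def inc(x,y,z,jaw):
    """TCP target and jaw (tool y) world angle in deg -> tool-frame increments"""
    o=ctrl.get_obs(); Rm=R.from_rotvec(o["orientation"]).as_matrix()
    d=Rm.T@(np.array([x,y,z])-o["ee_pos"]); cur=np.degrees(np.arctan2(Rm[1,1],Rm[0,1]))
    yaw=-((jaw-cur+180)%360-180)
    print("t %.2f"%o["t"],"pos",np.round(o["ee_pos"],1),"jaw %.1f"%cur,"tilt %.2f"%np.degrees(np.arccos(-Rm[2,2])),"w %.1f"%o["width"],"F",np.round(o["ft_force"],1),"M",np.round(o["moment"],2))
    print("  inc",np.round(d,1),"yaw %.1f"%yaw)
E
python3 -c "
from h import *
inc(449.5,-49,222,-16)"
```

```text
t 0.20 pos [264.8 565.8 222.2] jaw 64.9 tilt 0.05 w 87.8 F [0.9 0.3 0.5] M [-0.04 -0.01 -0.03]
  inc [-427.9 -478.5    0.6] yaw 80.9
```

Call:
move_arm(increments=[0, -428, -478.5, 0, 81, 0, -428, -478.5, 0, 81, 0, -428, -478.5, 0, 81, 0, -428, -478.5, 0, 81, 0, -428, -478.5, 0, 81, 0, -428, -478.5, 0, 81, 0, -428, -478.5, 0, 81, 0, -428, -478.5, 0, 81, 0, -428, -478.5, 0, 81, 0, -428, -478.5, 0, 81, 0, -428, -478.5, 0, 81, 0, -428, -478.5, 0, 81])

```text
t: 1.7
ee_pos: [449.4, -49.5, 222.4]
orientation: [-2.512, -1.886, 0.002]
ft_force: [1.0, -0.6, 1.0]
width: 87.6
```

```bash
python3 -c "
from h import *
inc(449.5,-49,90,-16)
s=ctrl.get_image('side');t=ctrl.get_image('top')
crop(s,'s3.png',220,120,140,150,4);crop(t,'t3.png',230,170,140,110,5)"
```

```text
t 1.70 pos [449.4 -49.5 222.4] jaw -16.2 tilt 0.06 w 87.6 F [ 1.  -0.6  1. ] M [-0.1   0.08 -0.02]
  inc [  0.6   0.  132.4] yaw -0.2
```

Call:
move_arm(increments=[0, 0.5, 0, 60, 0, 0, 0.5, 0, 110, 0, 0, 0.5, 0, 150, 0, 0, 0.5, 0, 150, 0])

```text
t: 2.3
ee_pos: [446.3, -45.7, 70.4]
orientation: [-2.503, -1.889, 0.009]
ft_force: [0.5, 1.4, 0.2]
width: 88.2
```

```bash
python3 -c "
from h import *
inc(449.5,-49,22,-16)
s=ctrl.get_image('side')
crop(s,'s3.png',240,150,120,120,5)"
```

```text
t 2.30 pos [446.3 -45.7  70.4] jaw -15.9 tilt 0.45 w 88.2 F [0.5 1.4 0.2] M [-0.07  0.05  0.  ]
  inc [-2.2  4.3 48.4] yaw 0.1
```

View pics/s3.png

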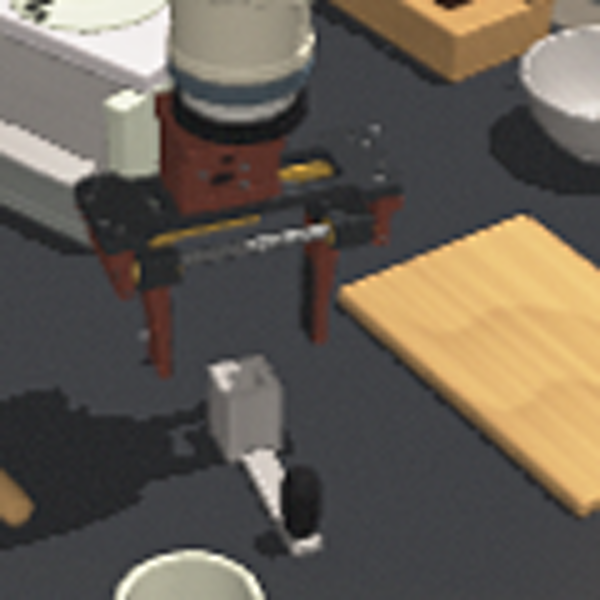

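The fingers straddle the hub in the side view: hub at about (289,230), finger tips at (272,224) and (303,217). I go on down.

Call:
move_arm(increments=[0, -2, 4.3, 24, 0, 0, -2, 4.3, 48, 0, 0, -2, 4.3, 48, 0, 0, -2, 4.3, 48, 0])

```text
t: 2.85
ee_pos: [452.4, -49.0, 25.7]
orientation: [-2.507, -1.892, 0.003]
ft_force: [-0.4, -0.1, 0.3]
width: 87.6
```

```bash
python3 -c "
from h import *
inc(449.5,-49,22,-16)"
```

```text
t 2.85 pos [452.4 -49.   25.7] jaw -15.9 tilt 0.11 w 87.6 F [-0.4 -0.1  0.3] M [-0.11  0.07 -0.01]
  inc [-0.8 -2.8  3.7] yaw 0.1
```

Call:
move_arm(increments=[0, -0.8, -2.8, 3.7, 0, 0, -0.8, -2.8, 3.7, 0, 255, -0.8, -2.8, 3.7, 0, 255, -0.8, -2.8, 3.7, 0, 255, -0.8, -2.8, 3.7, 0, 255, -0.8, -2.8, 3.7, 0, 255, -0.8, -2.8, 3.7, 0, 255, -0.8, -2.8, 3.7, 0])

```text
t: 3.85
ee_pos: [449.5, -49.0, 21.9]
orientation: [-2.507, -1.892, 0.003]
ft_force: [-0.3, -0.2, 0.8]
width: 33.6
```

```bash
python3 -c "
from h import *
inc(449.5,-49,222,-16)"
```

```text
t 3.85 pos [449.5 -49.   21.9] jaw -15.9 tilt 0.12 w 33.6 F [-0.3 -0.2  0.8] M [-0.07  0.08 -0.01]
  inc [-1.000e-01 -4.000e-01 -2.001e+02] yaw 0.1
```

Call:
move_arm(increments=[255, 0, 0, -40, 0, 255, 0, 0, -90, 0, 255, 0, 0, -150, 0, 255, 0, 0, -200, 0, 255, 0, 0, -200, 0, 255, 0, 0, -200, 0, 255, 0, 0, -200, 0])

```text
t: 4.72
ee_pos: [448.3, -48.8, 219.8]
orientation: [-2.504, -1.89, 0.008]
ft_force: [-0.0, 0.1, -4.1]
width: 34.0
```

```bash
python3 -c "
from h import *
inc(552,279.5,230,2)
s=ctrl.get_image('side');t=ctrl.get_image('top');import pickle;pickle.dump((t,s),open('im1.pkl','wb'))
crop(s,'s4.png',220,80,120,120,5);crop(t,'t4.png',240,170,120,100,6)"
```

```text
t 4.72 pos [448.3 -48.8 219.8] jaw -15.9 tilt 0.37 w 34.0 F [-0.   0.1 -4.1] M [0.03 0.   0.11]
  inc [344.1   9.7 -10.7] yaw -17.9
```

View pics/s4.png

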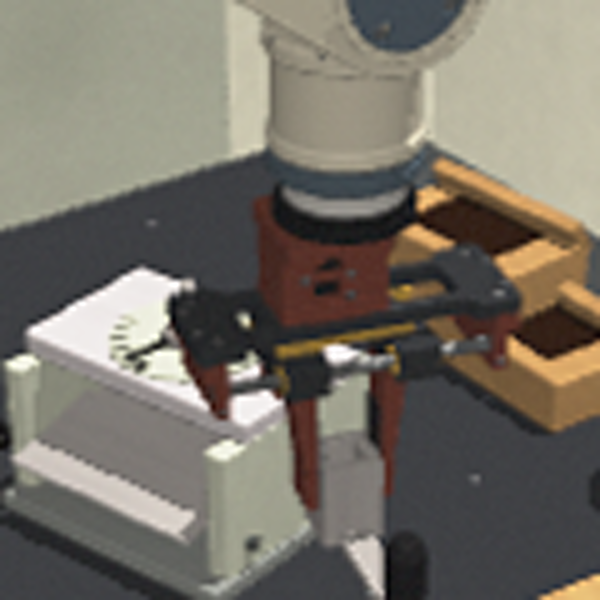

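View pics/t4.png

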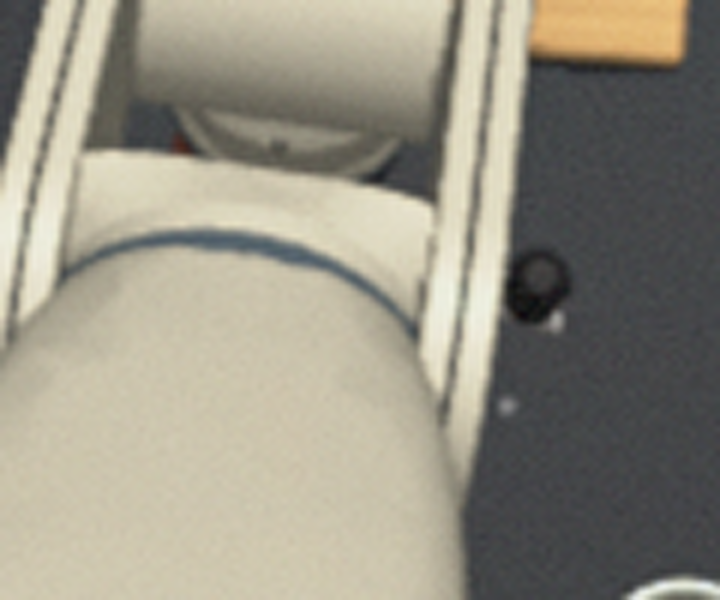

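```bash
python3 - <<'E'
from h import *
import pickle
t,s=pickle.load(open("im0.pkl","rb"))
cv=lambda c,o,k:np.array(o)+(np.array(c,float)+.5)/k-.5
for z in (133,135,138,141):
    a=ray(t,cv((256,280),(100,120),5),z);b=ray(t,cv((252,348),(100,120),5),z)
    c=ray(s,cv((304,195),(210,120),7),z);d=ray(s,cv((246,221),(210,120),7),z)
    print(z,b,d,np.degrees(np.arctan2(*(b-a)[[1,0]])),np.degrees(np.arctan2(*(d-c)[[1,0]])))
g=s["frame"];crop(s,"s5.png",235,130,40,32,20)
crop(t,"t5.png",125,145,50,50,12)
E
```

```text
133 [499.55325173 278.35770794 133.        ] [503.13494273 283.40438509 133.        ] -179.21818423576858 -172.31894729248987
135 [499.06143092 277.85277706 135.        ] [501.42482527 280.35191765 135.        ] -179.21818423576875 -172.31894729248967
138 [498.3236997  277.09538075 138.        ] [498.85964909 275.77321649 138.        ] -179.2181842357687 -172.31894729248978
141 [497.58596849 276.33798443 141.        ] [496.29447292 271.19451533 141.        ] -179.21818423576875 -172.3189472924899
```

View pics/s5.png

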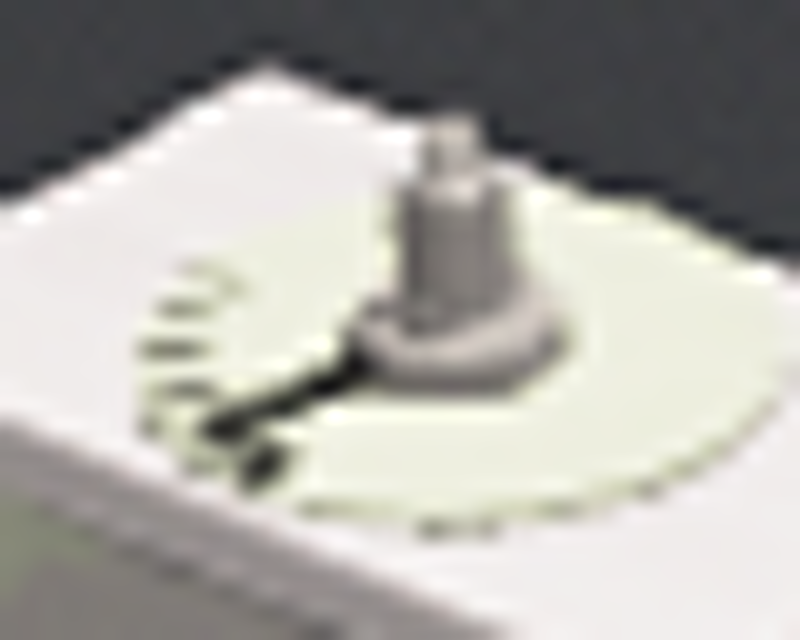

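View pics/t5.png

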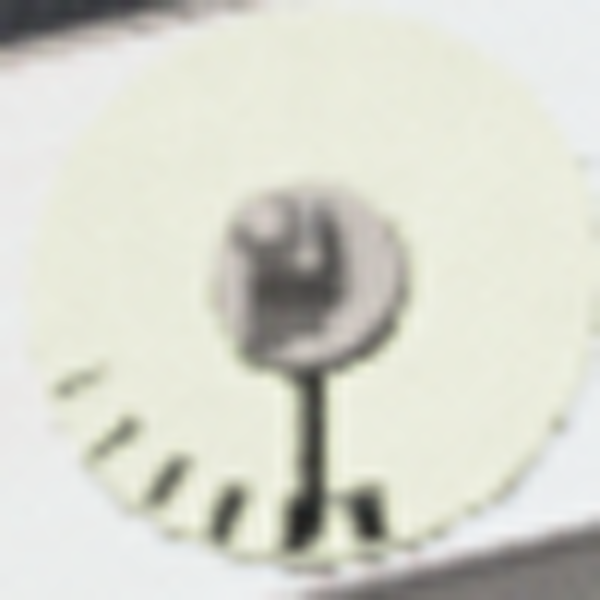

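```bash
python3 -c "
from h import *
inc(552,279,225,1.5)"
```

```text
t 4.83 pos [448.8 -48.8 220.2] jaw -15.9 tilt 0.32 w 33.9 F [ 1.3  0.3 -3.6] M [ 0.03 -0.04 -0.02]
  inc [343.5   9.4  -5.2] yaw -17.4
```

Call:
move_arm(increments=[255, 50, 1.5, -5, -4, 255, 100, 3, -5, -8, 255, 150, 4, -5, -12, 255, 200, 5.5, -5, -17.4, 255, 250, 7, -5, -17.4, 255, 300, 8, -5, -17.4, 255, 330, 9, -5, -17.4, 255, 343.5, 9.4, -5, -17.4, 255, 343.5, 9.4, -5, -17.4, 255, 343.5, 9.4, -5, -17.4, 255, 343.5, 9.4, -5, -17.4])

```text
t: 6.2
ee_pos: [551.8, 277.8, 224.8]
orientation: [-2.191, -2.246, 0.006]
ft_force: [-0.5, 0.2, -3.4]
width: 33.9
```

```bash
python3 -c "
from h import *
inc(552,279,188,1.5)
s=ctrl.get_image('side');t=ctrl.get_image('top')
crop(s,'s6.png',210,90,100,100,6);crop(t,'t6.png',90,100,140,120,5)"
```

```text
t 6.20 pos [551.8 277.8 224.8] jaw 1.4 tilt 0.33 w 33.9 F [-0.5  0.2 -3.4] M [ 0.09  0.04 -0.03]
  inc [ 1.2  0.4 36.8] yaw -0.1
```

View pics/s6.png

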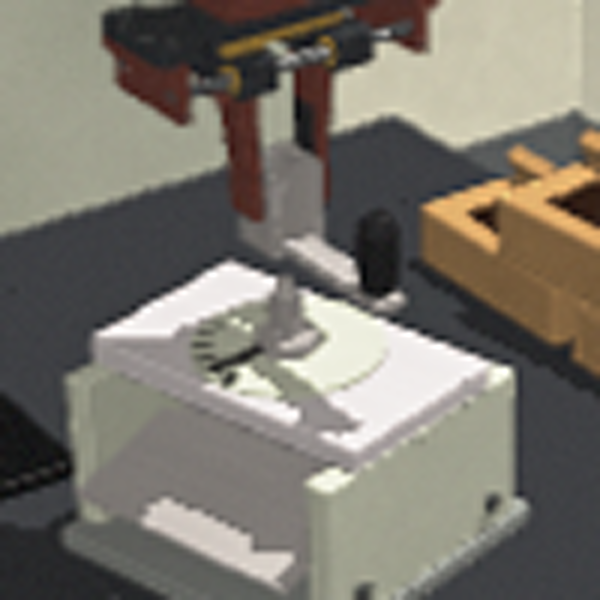

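View pics/t6.png

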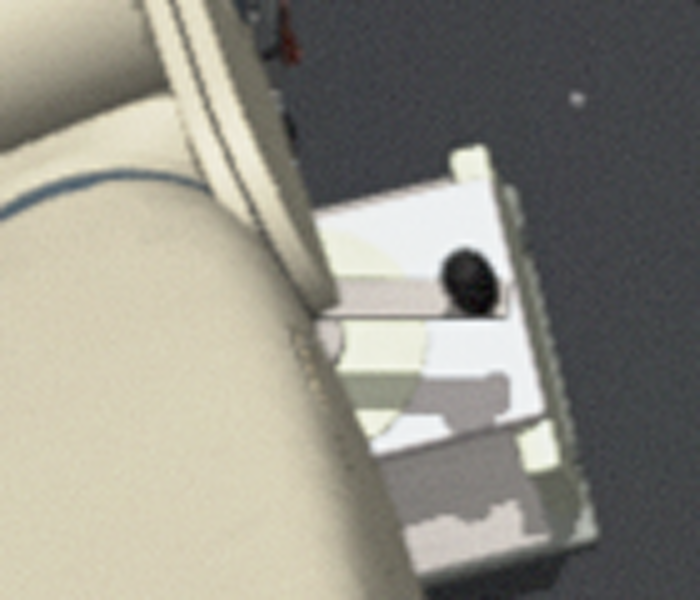

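The side view shows the hub at about (257,122), above the shaft tip at about (258,138). The bar points toward −y. I lower it onto the cone.

Call:
move_arm(increments=[255, 1, 0.4, 12, 0, 255, 1, 0.4, 24, 0, 255, 1, 0.4, 30, 0, 255, 1, 0.4, 34, 0, 255, 1, 0.4, 38, 0, 255, 1, 0.4, 40, 0, 255, 1, 0.4, 40, 0])

```text
t: 7.18
ee_pos: [552.2, 279.2, 185.0]
orientation: [-2.19, -2.246, 0.005]
ft_force: [-0.1, -0.9, -4.6]
width: 33.8
```

```bash
python3 -c "
from h import *
inc(552,279,175,1.5)
s=ctrl.get_image('side')
crop(s,'s7.png',220,100,80,80,8)"
```

```text
t 7.17 pos [552.2 279.2 185. ] jaw 1.4 tilt 0.31 w 33.8 F [-0.1 -0.9 -4.6] M [0.03 0.01 0.  ]
  inc [-0.2 -0.2 10. ] yaw -0.1
```

View pics/s7.png

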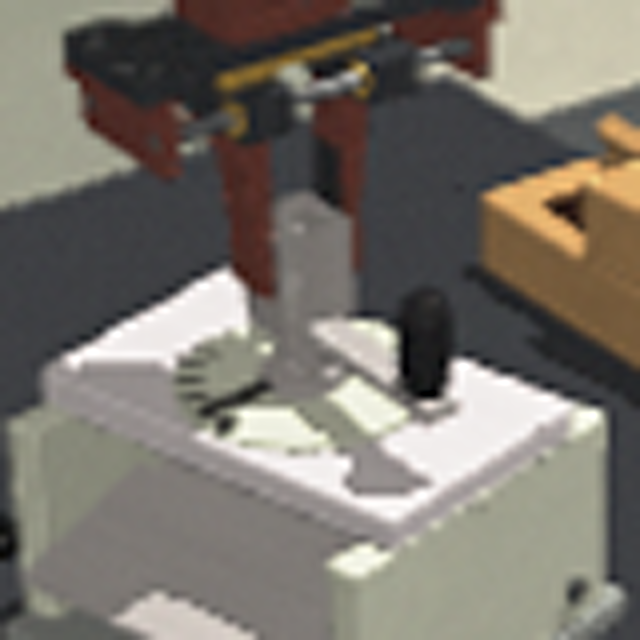

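The hub underside is near 165 mm, over the cone, with no contact force. I continue down.

Call:
move_arm(increments=[255, -0.2, -0.2, 4, 0, 255, -0.2, -0.2, 8, 0, 255, -0.2, -0.2, 12, 0, 255, -0.2, -0.2, 14, 0, 255, -0.2, -0.2, 14, 0])

```text
t: 7.85
ee_pos: [552.1, 279.0, 170.9]
orientation: [-2.191, -2.246, 0.005]
ft_force: [2.1, 1.1, -4.9]
width: 33.7
```

```bash
python3 -c "
from h import *
inc(552,279,162,1.5)"
```

```text
t 7.85 pos [552.1 279.  170.9] jaw 1.4 tilt 0.29 w 33.7 F [ 2.1  1.1 -4.9] M [ 0.11 -0.36  0.03]
  inc [ 0.  -0.1  8.9] yaw -0.1
```

Call:
move_arm(increments=[255, 0, 0, 4, 0, 255, 0, 0, 8, 0, 255, 0, 0, 10, 0, 255, 0, 0, 10, 0])

```text
t: 8.35
ee_pos: [552.2, 279.1, 163.9]
orientation: [-2.191, -2.247, 0.004]
ft_force: [-5.9, -3.3, 20.4]
width: 33.5
```

```bash
python3 -c "
from h import *
inc(552,279,158,1.5)"
```

```text
t 8.35 pos [552.2 279.1 163.9] jaw 1.5 tilt 0.25 w 33.5 F [-5.9 -3.3 20.4] M [-0.73  1.37 -0.03]
  inc [-0.1 -0.2  5.9] yaw -0.0
```

```bash
python3 -c "
from h import *
s=ctrl.get_image('side')
crop(s,'s8.png',230,105,65,65,9)
c=np.array([552,279.]);
P=[]
for z in (139,142):
  a=np.radians(1.5); ex=np.array([np.sin(a),-np.cos(a)]);ey=np.array([np.cos(a),np.sin(a)])
  P+=[[*(c+ex*u+ey*v),z] for u,v in((17,17),(17,-17),(-17,-17),(107,-9),(107,9))]
p=proj(s,P); print(np.round((p-[230,105]+.5)*9-.5,0))
top=[[*(c+ex*u+ey*v),142+50] for u,v in((17,17),(17,-17),(-17,-17),(-17,17))]
print(np.round((proj(s,top)-[230,105]+.5)*9-.5,0))
"
```

```text
[[310. 377.]
 [237. 404.]
 [188. 369.]
 [391. 493.]
 [430. 478.]
 [310. 370.]
 [237. 397.]
 [188. 362.]
 [391. 486.]
 [430. 471.]]
[[305. 254.]
 [231. 280.]
 [181. 246.]
 [255. 221.]]
```

View pics/s8.png

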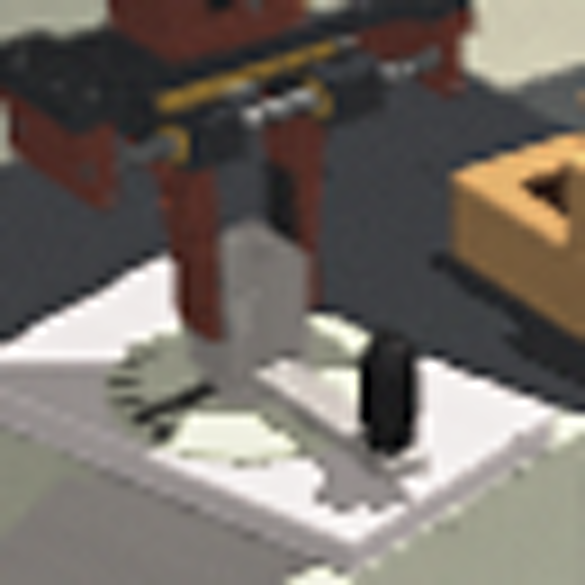

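Call:
move_arm(increments=[255, 0, 0, 3, 0, 255, 0, 0, 4, 2, 255, 0, 0, 4, -2, 255, 0, 0, 4, 0, 255, 0, 0, 4, 0])

```text
t: 9.02
ee_pos: [552.2, 279.2, 163.8]
orientation: [-2.191, -2.247, 0.002]
ft_force: [-9.9, -4.2, 27.8]
width: 34.1
```

```bash
python3 -c "
from h import *
inc(552,279,164,1.5)"
```

```text
t 9.03 pos [552.2 279.2 163.8] jaw 1.4 tilt 0.20 w 34.1 F [-9.9 -4.2 27.8] M [-1.18  1.95 -0.04]
  inc [-0.2 -0.2 -0.2] yaw -0.1
```

Call:
move_arm(increments=[255, 0, 0, 0.5, 0, 255, 0, 0, 0.5, 6, 255, 0, 0, 0.5, 12, 255, 0, 0, 0.5, 18, 255, 0, 0, 0.5, 24, 255, 0, 0, 0.5, 30, 255, 0, 0, 0.5, 36, 255, 0, 0, 0.5, 42, 255, 0, 0, 0.5, 48, 255, 0, 0, 0.5, 48])

```text
t: 10.28
ee_pos: [553.2, 279.8, 164.0]
orientation: [-2.916, -1.163, 0.0]
ft_force: [2.0, 1.6, 2.6]
width: 34.0
```

```bash
python3 -c "
from h import *
inc(552,279,164,-70)
s=ctrl.get_image('side');crop(s,'s9.png',220,95,80,80,8)
t=ctrl.get_image('top');crop(t,'t9.png',90,100,140,120,5)"
```

```text
t 10.28 pos [553.2 279.8 164. ] jaw -46.5 tilt 0.15 w 34.0 F [2.  1.6 2.6] M [ 0.31 -0.32  0.02]
  inc [-1.4 -0.2 -0. ] yaw 23.5
```

View pics/s9.png

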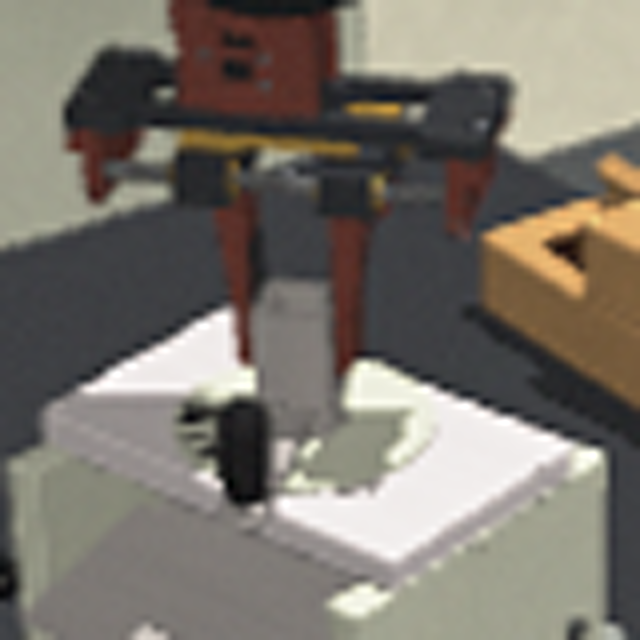

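View pics/t9.png

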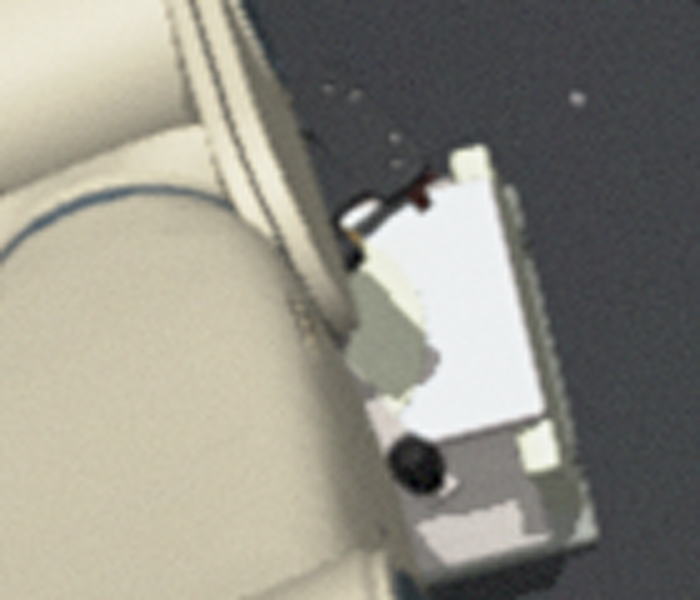

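Call:
move_arm(increments=[255, -1, 0, 0.5, 6, 255, -1, 0, 0.5, 12, 255, -1, 0, 0.5, 16, 255, -1, 0, 0.5, 16])

```text
t: 10.88
ee_pos: [553.2, 279.8, 164.0]
orientation: [-3.047, -0.75, -0.002]
ft_force: [2.9, 2.7, 2.5]
width: 33.9
```

Call:
move_arm(increments=[255, 0, 0, 0.5, 3, 255, 0, 0, 0.5, 5, 255, 0, 0, 0.5, 5])

```text
t: 11.25
ee_pos: [553.2, 279.8, 164.0]
orientation: [-3.076, -0.62, -0.002]
ft_force: [0.6, 1.0, 6.6]
width: 34.1
```

```bash
python3 -c "
from h import *
inc(552,279,164,-72)"
```

```text
t 11.25 pos [553.2 279.8 164. ] jaw -67.2 tilt 0.22 w 34.1 F [0.6 1.  6.6] M [ 0.2  -0.03  0.04]
  inc [-1.4  0.2 -0. ] yaw 4.8
```

Call:
move_arm(increments=[255, 0, 0, 0.5, 3, 255, 0, 0, 0.5, 5, 255, 0, 0, 0.5, 5])

```text
t: 11.62
ee_pos: [553.2, 279.8, 164.0]
orientation: [-3.1, -0.489, -0.002]
ft_force: [0.1, 1.9, 7.0]
width: 34.1
```

```bash
python3 -c "
from h import *
inc(552,279,164,-72)
print(ctrl.get_obs()['joint_torque'])"
```

```text
t 11.62 pos [553.2 279.8 164. ] jaw -72.1 tilt 0.22 w 34.1 F [0.1 1.9 7. ] M [0.22 0.1  0.03]
  inc [-1.4  0.4 -0. ] yaw -0.1
[ -0.63784713 -51.77145481 -22.26247251  -0.1870616    0.18412834
   0.18301106]
```

Call:
move_arm(increments=[255, 0, 0, 0.5, 3, 255, 0, 0, 0.5, 5, 255, 0, 0, 0.5, 5])

```text
t: 12.0
ee_pos: [553.2, 279.8, 163.9]
orientation: [-3.118, -0.358, -0.002]
ft_force: [0.5, 0.7, 5.4]
width: 33.9
```

```bash
python3 -c "
from h import *
inc(552,279,164,-72)
print(ctrl.get_obs()['joint_torque'])
s=ctrl.get_image('side');crop(s,'s10.png',220,95,80,80,8)"
```

```text
t 12.00 pos [553.2 279.8 163.9] jaw -76.9 tilt 0.22 w 33.9 F [0.5 0.7 5.4] M [0.16 0.08 0.03]
  inc [-1.4  0.5 -0.1] yaw -4.9
[ -0.63861044 -51.75256491 -22.26581454  -0.1903996    0.17534105
   0.18270741]
```

View pics/s10.png

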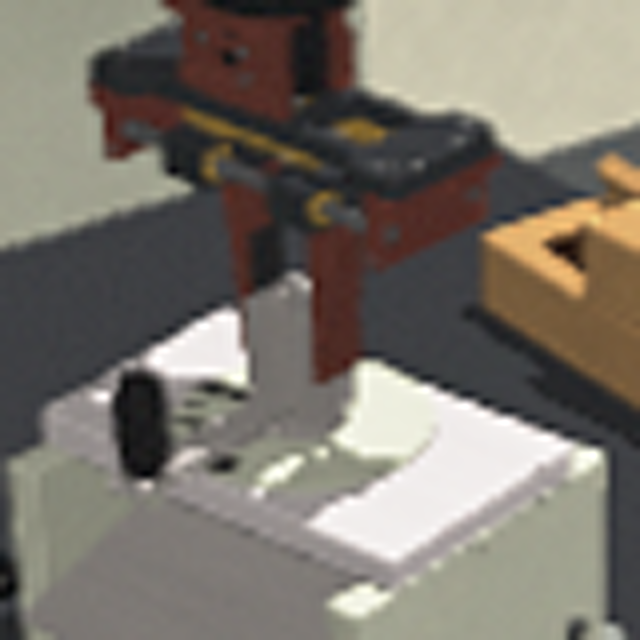

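Call:
move_arm(increments=[255, 0, 0, 0.5, 3, 255, 0, 0, 0.5, 5, 255, 0, 0, 0.5, 5])

```text
t: 12.42
ee_pos: [553.3, 279.8, 164.0]
orientation: [-3.13, -0.228, -0.002]
ft_force: [0.5, 1.0, 5.7]
width: 33.5
```

```bash
python3 -c "
from h import *
inc(552,279,164,-72)
print(ctrl.get_obs()['joint_torque'])
s=ctrl.get_image('side');crop(s,'s11.png',220,95,80,80,8)"
```

```text
t 12.43 pos [553.3 279.8 164. ] jaw -81.7 tilt 0.20 w 33.5 F [0.5 1.  5.7] M [0.17 0.03 0.72]
  inc [-1.4  0.6 -0. ] yaw -9.7
[ -1.28067289 -51.84304833 -22.22214997   0.1555811    0.20810199
   0.80410033]
```

View pics/s11.png

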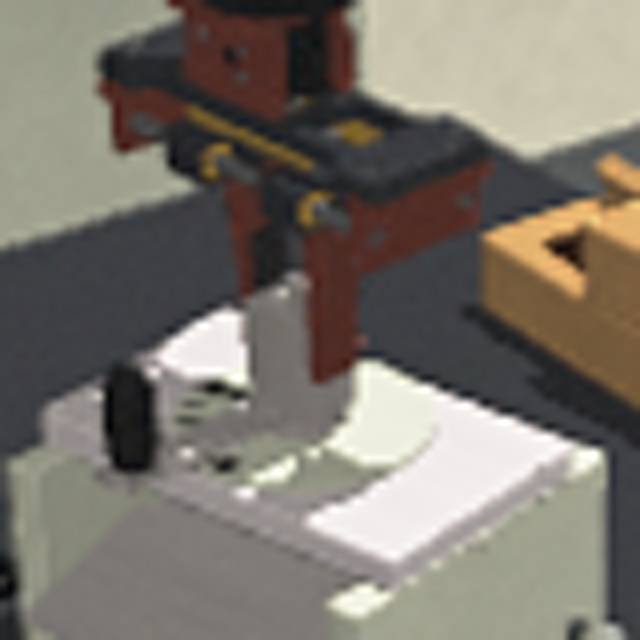

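Call:
move_arm(increments=[255, 0, 0, 0.5, 3, 255, 0, 0, 0.5, 4, 255, 0, 0, 0.5, 4])

```text
t: 12.85
ee_pos: [553.0, 279.7, 164.0]
orientation: [-3.137, -0.128, -0.002]
ft_force: [0.1, 0.3, 6.7]
width: 34.3
```

```bash
python3 -c "
from h import *
inc(552,279,164,-72)
print(ctrl.get_obs()['joint_torque'][5])"
```

```text
t 12.85 pos [553.  279.7 164. ] jaw -85.3 tilt 0.16 w 34.3 F [0.1 0.3 6.7] M [0.14 0.25 1.23]
  inc [-1.1  0.6 -0. ] yaw -13.3
1.274200826883316
```

The wrist moment about z rises from 0.03 at −77° to 0.72 and then 1.23 N m with almost no further turn, so the shaft is at its stop. I unwind within the play and lift straight up.

Call:
move_arm(increments=[255, 0, 0, 0, -5, 255, 0, 0, -0.5, -10, 255, 0, 0, -1, -13, 255, 0, 0, -1, -13])

```text
t: 13.35
ee_pos: [552.6, 279.2, 164.1]
orientation: [-3.103, -0.484, -0.001]
ft_force: [2.7, 0.8, -5.3]
width: 33.8
```

```bash
python3 -c "
from h import *
inc(553,279.6,230,-72)
print(ctrl.get_obs()['joint_torque'][5])
s=ctrl.get_image('side');crop(s,'s12.png',220,95,80,80,8)"
```

```text
t 13.35 pos [552.6 279.2 164.1] jaw -72.3 tilt 0.08 w 33.8 F [ 2.7  0.8 -5.3] M [ 0.07 -0.5  -0.  ]
  inc [  0.5  -0.4 -65.9] yaw -0.3
-0.30713743530213833
```

View pics/s12.png

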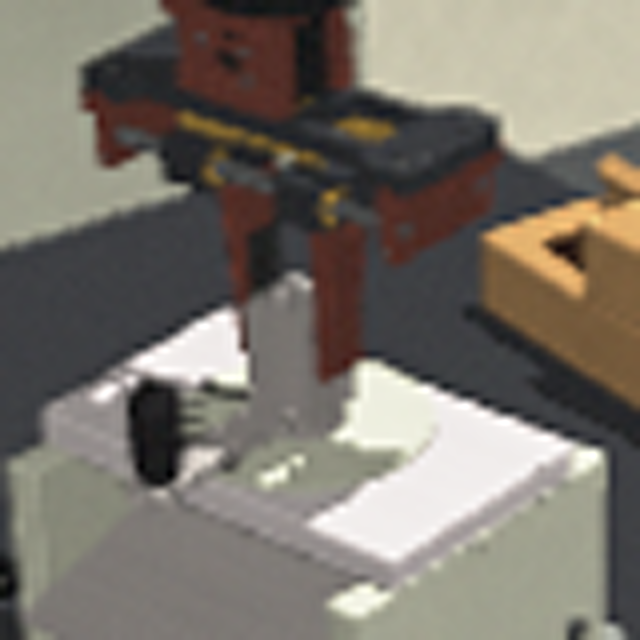

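Call:
move_arm(increments=[255, 0, 0, -8, 0, 255, 0, 0, -18, 0, 255, 0, 0, -30, 0, 255, 0, 0, -45, 0, 255, 0, 0, -65, 0, 255, 0, 0, -80, 0, 255, 0, 0, -80, 0])

```text
t: 14.28
ee_pos: [553.1, 279.3, 245.8]
orientation: [-3.102, -0.482, -0.004]
ft_force: [0.1, -0.4, -4.2]
width: 33.8
```

```bash
python3 -c "
from h import *
inc(560,180,250,-45)
s=ctrl.get_image('side');crop(s,'s13.png',210,75,90,100,6)"
```

```text
t 14.28 pos [553.1 279.3 245.8] jaw -72.3 tilt 0.19 w 33.8 F [ 0.1 -0.4 -4.2] M [-0.02  0.06  0.01]
  inc [-23.6  96.7  -4.4] yaw -27.3
```

View pics/s13.png

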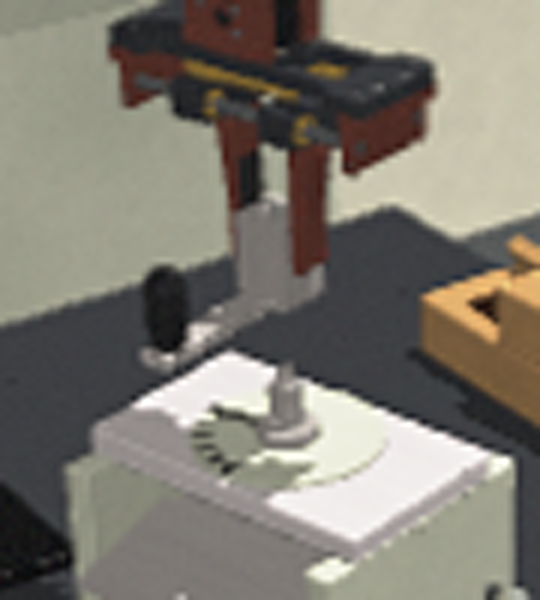

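The side view shows the crank clear of the shaft, with the pointer now at the far tick, about (248,143). I carry it to a point above the board.

```bash
python3 -c "
from h import *
inc(650,-60,240,0)"
```

```text
t 14.32 pos [552.6 279.1 244.7] jaw -72.3 tilt 0.11 w 33.9 F [ 0.3 -0.9 -3.7] M [-0.02  0.02 -0.03]
  inc [-10.2 352.6   4.1] yaw -72.3
```

Call:
move_arm(increments=[255, -1.5, 50, 0, -10, 255, -3, 100, 0, -20, 255, -4.5, 150, 0, -30, 255, -6, 200, 0, -40, 255, -8, 250, 0, -50, 255, -9, 300, 0, -60, 255, -10, 330, 0, -72.3, 255, -10, 352.5, 0, -72.3, 255, -10, 352.5, 0, -72.3, 255, -10, 352.5, 0, -72.3, 255, -10, 352.5, 0, -72.3])

```text
t: 15.7
ee_pos: [649.7, -58.8, 243.8]
orientation: [-2.22, -2.221, -0.002]
ft_force: [-0.1, 0.0, -3.7]
width: 33.6
```

```bash
python3 -c "
from h import *
inc(650,-60,45,0)
s=ctrl.get_image('side');t=ctrl.get_image('top')
crop(s,'s14.png',210,70,180,180,3);crop(t,'t14.png',90,110,110,110,5);crop(t,'t15.png',230,60,160,140,5);crop(s,'s15.png',235,130,40,32,20)"
```

```text
t 15.70 pos [649.7 -58.8 243.8] jaw 0.0 tilt 0.12 w 33.6 F [-0.1  0.  -3.7] M [0.07 0.08 0.02]
  inc [ -1.6   0.3 198.8] yaw 0.0
```

View pics/s14.png

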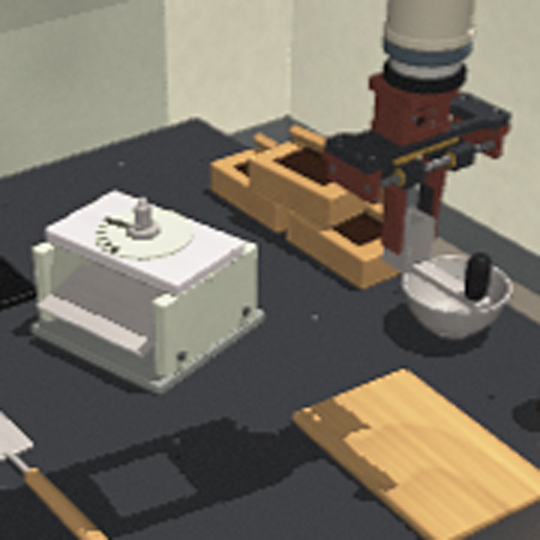

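View pics/t14.png

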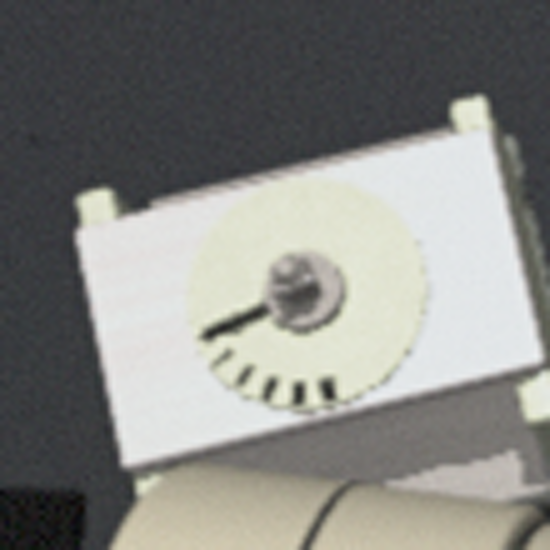

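View pics/t15.png

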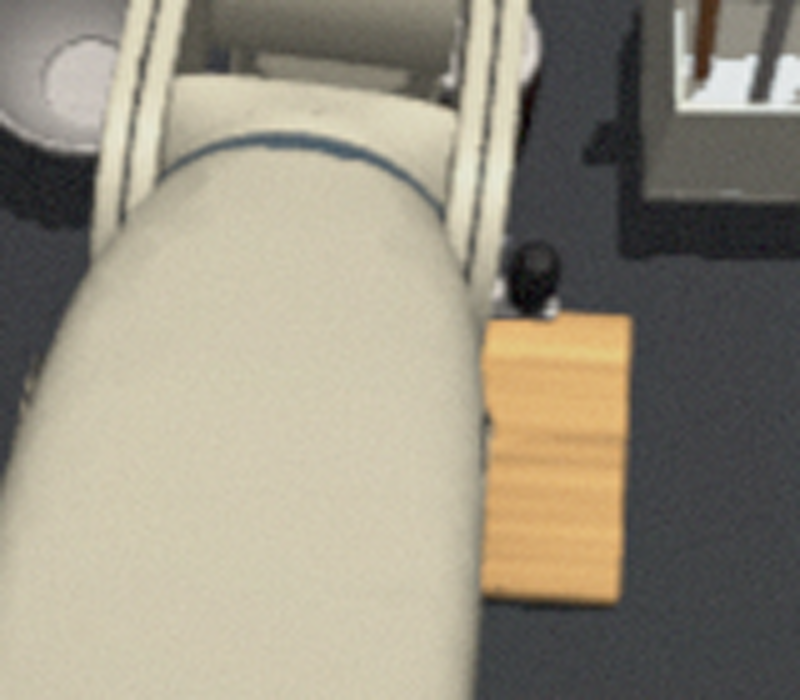

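View pics/s15.png

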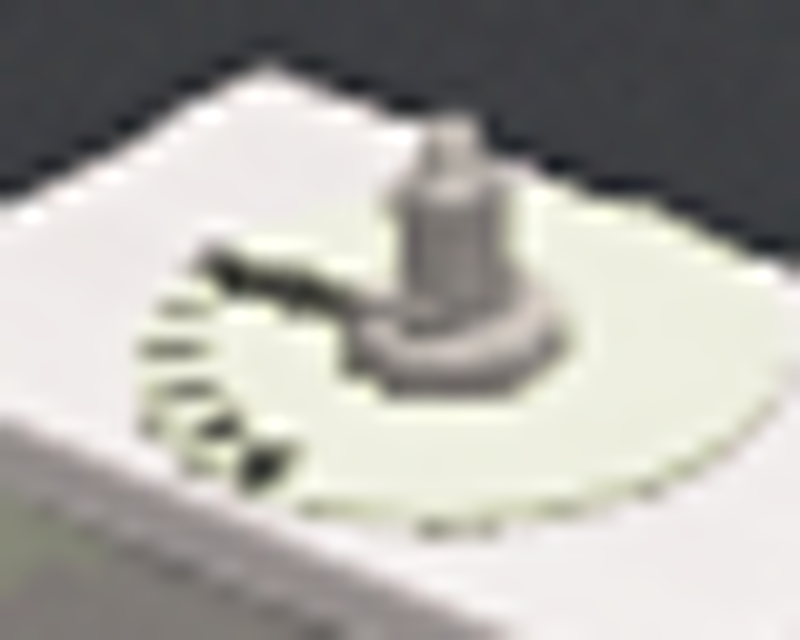

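Both views show the pointer exactly on the last tick, at (133,177) in the top view, so the rollers are closed. Now I lower the crank to the board.

Call:
move_arm(increments=[255, -1, 0.3, 55, 0, 255, -1, 0.3, 110, 0, 255, -1, 0.3, 150, 0, 255, -1, 0.3, 175, 0, 255, -1, 0.3, 190, 0, 255, -1, 0.3, 195, 0, 255, -1, 0.3, 195, 0, 255, -1, 0.3, 195, 0, 255, -1, 0.3, 195, 0])

```text
t: 16.92
ee_pos: [650.9, -59.7, 50.1]
orientation: [2.221, 2.222, 0.004]
ft_force: [0.3, -0.6, -3.0]
width: 33.9
```

```bash
python3 -c "
from h import *
inc(650,-60,36,0)
s=ctrl.get_image('side')
crop(s,'s16.png',290,130,110,110,5)"
```

```text
t 16.93 pos [650.9 -59.7  50.1] jaw 0.0 tilt 0.15 w 33.9 F [ 0.3 -0.6 -3. ] M [0.12 0.06 0.01]
  inc [-0.4 -1.  14.1] yaw 0.0
```

View pics/s16.png

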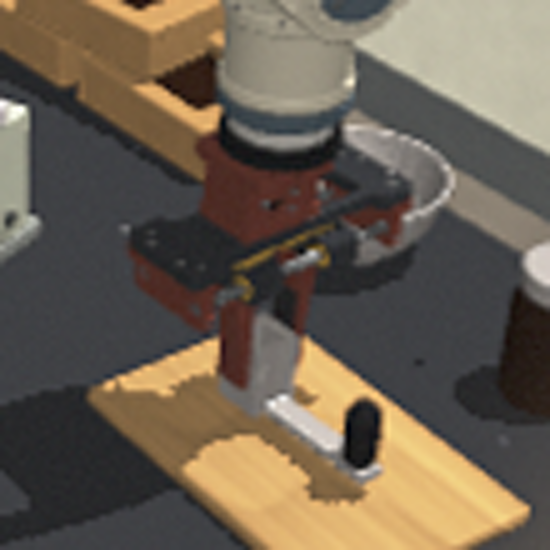

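The crank is over the board and about 14 mm above it, with the bowl clear of the hand. I lower it gently.

Call:
move_arm(increments=[255, 0, -0.5, 5, 0, 255, 0, -0.5, 10, 0, 255, 0, -0.5, 13, 0, 255, 0, -0.5, 14, 0, 255, 0, -0.5, 15, 0, 255, 0, -0.5, 15, 0])

```text
t: 17.73
ee_pos: [650.3, -59.5, 36.0]
orientation: [-2.221, -2.222, -0.004]
ft_force: [-3.3, 1.9, 7.1]
width: 34.2
```

```bash
python3 -c "
from h import *
inc(650,-60,36,0)"
```

```text
t 17.73 pos [650.3 -59.5  36. ] jaw 0.0 tilt 0.13 w 34.2 F [-3.3  1.9  7.1] M [-0.11  0.94 -0.08]
  inc [-0.5 -0.3  0. ] yaw 0.0
```

Contact is at z = 36, as predicted. I open the gripper and retreat straight up.

Call:
move_arm(increments=[230, 0, 0, 0, 0, 150, 0, 0, 0, 0, 0, 0, 0, 0, 0, 0, 0, 0, 0, 0, 0, 0, 0, 0, 0, 0, 0, 0, 0, 0, 0, 0, 0, 0, 0])

```text
t: 18.6
ee_pos: [650.2, -59.5, 36.0]
orientation: [-2.221, -2.222, -0.004]
ft_force: [0.6, 0.0, -0.4]
width: 83.1
```

Call:
move_arm(increments=[0, 0, 0, -20, 0, 0, 0, 0, -60, 0, 0, 0, 0, -110, 0, 0, 0, 0, -160, 0, 0, 0, 0, -200, 0, 0, 0, 0, -200, 0, 0, 0, 0, -200, 0, 0, -180, 0, -200, 0, 0, -180, 0, -200, 0, 0, -180, 0, -200, 0, 0, -180, 0, -200, 0])

```text
t: 19.98
ee_pos: [648.7, -243.4, 233.6]
orientation: [-2.224, -2.215, -0.001]
ft_force: [0.2, 0.6, 0.1]
width: 87.6
```

```bash
python3 -c "
from h import *
inc(650,-60,36,0)
s=ctrl.get_image('side');t=ctrl.get_image('top')
crop(s,'s17.png',200,90,200,170,4);crop(t,'t17.png',90,60,290,190,2)"
```

```text
t 19.98 pos [ 648.7 -243.4  233.6] jaw -0.2 tilt 0.15 w 87.6 F [0.2 0.6 0.1] M [-0.05  0.03  0.01]
  inc [182.9   0.9 198. ] yaw -0.2
```

View pics/s17.png

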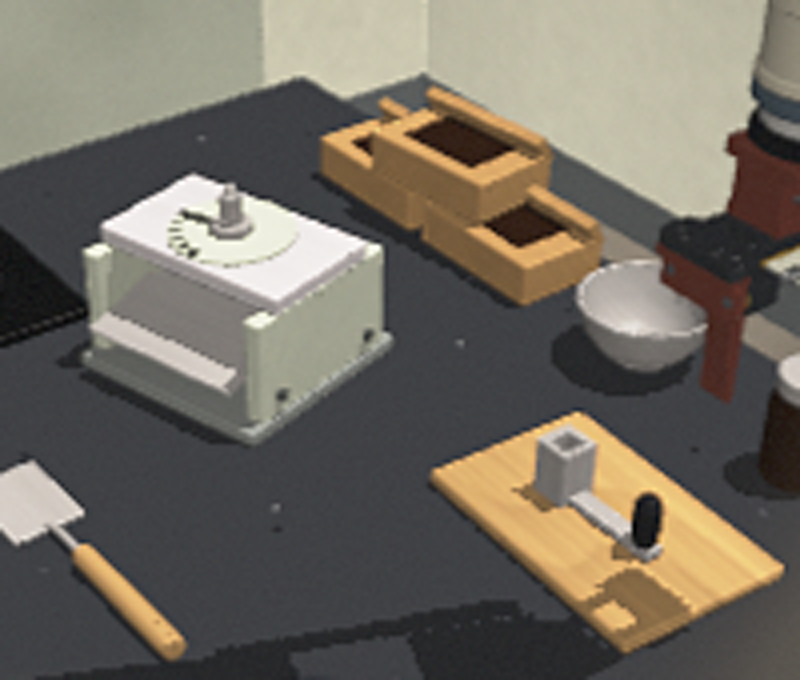

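View pics/t17.png

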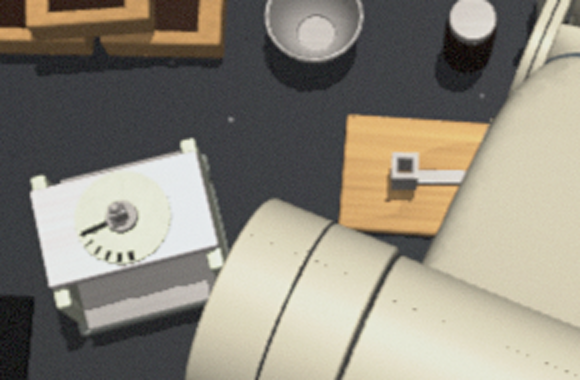

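The crank lies flat on the board, with the hub at (341,206) and the knob at (362,221) in the side view, and the pointer is on the last tick. Before handing in I check the seating height: the hub underside stopped at about 142, so I compare that with the collar top in the images.

```bash
python3 - <<'E'
from h import *
import pickle
s=ctrl.get_image('side')
x0,y0,w,h,k=238,128,40,32,20
im=cv2.resize(s["frame"][y0:y0+h,x0:x0+w,::-1],None,fx=k,fy=k,interpolation=cv2.INTER_CUBIC)
a=np.linspace(0,2*np.pi,60)
def el(r,z,col):
    p=proj(s,np.c_[552.6+r*np.cos(a),279.3+r*np.sin(a),0*a+z]); q=((p-[x0,y0]+.5)*k-.5).astype(int)
    cv2.polylines(im,[q],True,col,1)
el(19,142,(0,0,255)); el(19,139,(255,0,0)); el(58,134,(0,0,255)); el(58,131,(255,0,0)); el(4,177,(0,0,255)); el(4,174,(255,0,0))
cv2.imwrite("pics/chk.png",im)
E
```

```text
(no output)
```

View pics/chk.png

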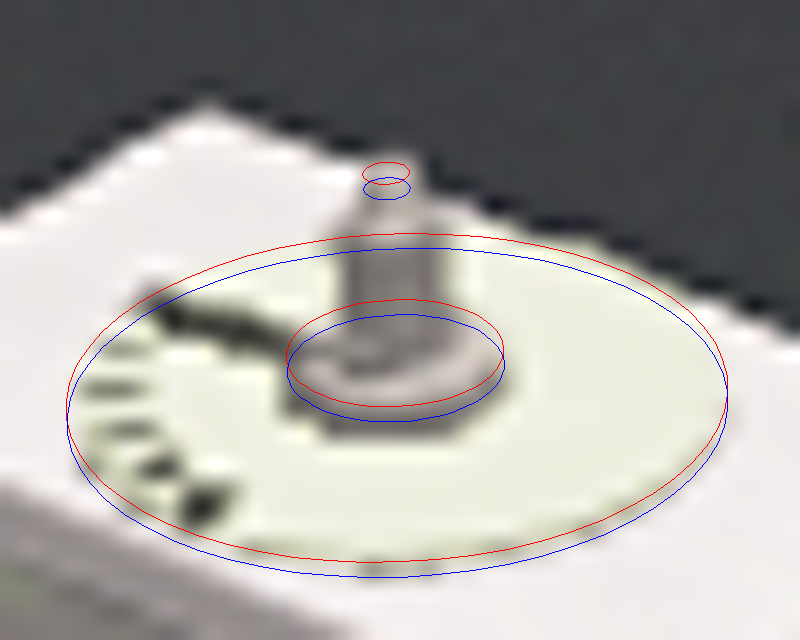

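The shaft tip and the collar's front edge match the red outlines (collar top at 142), so the hub was fully home. I hand the job in.

```bash
python3 -c "
from workcell import ctrl
print(ctrl.close_job())"
```

```text
the job is handed in; nothing more can be done
None
```

The crank was fitted onto the shaft, turned clockwise to its end stop, lifted off and laid flat on the wooden board. The job was handed in at about 20 s of the 54 s allowed.

- **Fit:** The hub came to a hard stop with its underside at about 142 mm. My first picture estimates put the collar top at 137–143 mm. A final overlay on the side view, at the collar's front edge and the shaft tip, fitted 142 mm, so I take the hub to have been fully home.
- **Turn:** The wrist moment rose from about 0.03 to 1.2 N m at the stop. Both cameras then showed the pointer on the last tick, and it was still there after the crank came off.
- **Laying down:** Contact with the board came at the predicted height. The last pictures show the crank flat on the board, with its free end partly hidden from above but clear in the side view. The gripper is open and touching nothing.
- **Other things in view:** The green look-alikes and other objects were not touched. The highest forces I read were about 30 N at the wrist while pressing the hub home.

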